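Clamp the token tin and twist its tight cap free

ROBOT

A 6-joint arm with a two-finger parallel gripper is mounted at the origin on the work surface. World frame = base frame: x ahead of the robot, y to its left, z up, the work surface at z = 0. Lengths are in m, angles in rad, forces in N, time in s.
With the tool pointing down it reaches from about 0.35 to 0.975 m from the base axis. Payload 4.9 kg.
Tool frame: the origin (TCP) lies between the finger pads; the fingertips stand 11 mm ahead of it and the grasp point (between the pads) lies 8 mm behind it (bot.finger_overhang is the distance from the TCP to the fingertips, in m); z points along the fingers, y is the line along which they close (so a half turn about z gives the same grasp; the last joint's range is limited). The gripper opens to 85 mm and grips with 20 to 120 N. Pads are 22 mm wide; open, the fingers measure 114 mm over their backs; the gripper's body (76 mm by 85 mm) begins 54 mm behind the grasp point. The pads swing forward as they close: fully open they stand 13 mm farther back than shut.
Start: joints at [-1.225, 0.053, 1.613, -0, 1.476, -0.119], TCP at [0.28, -0.559, 0.214] pointing down, gripper open.
Joint ranges: [-3.01, 3.01], [-1.01, 2.22], [0.06, 2.58], [-1.02, 4.17], [0.09, 2.62], [-3.14, 3.14]. Speed limits (rad/s): [2.57, 2.57, 3.14, 3.14, 3.14, 3.14].

INTERFACE

Orientations are given as a 3x3 rotation matrix whose columns are the frame's x, y, z axes.
In Python, from rig import status, optics, order, bot gives the robot as it stands. The module is installed in compiled form; this text tells all that it offers.
- The arm moves only by the tool move_arm, never from a script. Its argument "steps" is a list that holds one entry, the list of rows, each a list of 7 numbers: the gripper's target within -1 to 1 (shut at 1, half-way at 0, fully open at -1), then the shift along the tool's x, y, z normalised to -1 to 1, where 1 is 20 cm, then the turn, a rotation vector about the tool's x, y, z normalised to -1 to 1, where 1 is 90 degrees. A call has 1 to 8 rows; each row is the pose to reach, as a shift and turn from the pose commanded when the call began, along the tool's axes at that moment; what a row does not reach only later rows make up. A row lasts 1/12 s, in which the tool goes at most 41.7 mm and 7.16 degrees, less where a joint would pass 70% of its speed; a pose out of reach is approached as far as the arm can. A call with a number of a shift or a turn outside -1 to 1 is refused whole. A call with a gripper value outside its range is refused whole. The fingers move at their own pace and stop on an object; the grip force is fixed at half the most. Time passes only in rows, so rows that repeat a pose let the fingers close. It gives the time, the measured TCP pose, the force, the opening and the grip force at its end, in the units of the state.
- status.observe(): the state, without advancing time (a new reading comes with each control period).
- optics.camera(name): name is "scene" or "top" or "wrist"; returns (picture, depth): 384x512x3 uint8, red, green, blue; 384x512 float32, m along the optical axis (not along the pixel's ray), 0 where there is no reading.
- optics.camera_params(name): a dict with "intrinsics" (3x3 intrinsics, pixels), "camera_from_world" (4x4, takes a point from world to camera coordinates). Camera axes: x right, y down, z forward; pixel columns grow to the right and rows downward; lengths in m; the calibration is good to about 2 mm. A picture is of the moment at which its call begins: read the wrist's pose just before it. camera_params takes no time and is no camera call; for the wrist camera it gives the pose at the moment of the call.
- order.hand_in(): hands the job in; it is judged then, once.
The state is a dict: "clock": time; "qpos": joint angles; "joint_velocities": joint speeds; "effort": joint torques, N m; "ee_pos": TCP position; "tool_rot": TCP orientation; "wrist_force": force on the tool from outside, world axes, zero at the start; "torque": the same for the moment, N m; "opening": opening from 0.0 (shut) to 1.0 (fully open); "grip_force": force on a finger pad.
Only numpy, scipy, OpenCV 4.12 (cv2) and the standard library are available. Lean on these libraries where they do the work, as an engineer would, in place of code of your own. Each camera call takes 0.05 s, during which the arm holds its last target. There are 200 camera calls.

TASK

Get the square token tin open for the game: first push the clamp's sliding jaw home so that the tin is held snug, then twist its tight cap anticlockwise until it comes free and lift it straight up until its rim hangs a centimetre or two above the neck. Finish holding the cap there, level and centred over the tin, without letting go; the tin must stay upright, seated and square in the closed clamp, and the other things on the shelf are left where they are.

Things in the scene. Friction and masses are not known exactly. Their poses are not given: they have to be found in the camera images.
- clamp: Plastic clamp fixed to the shelf, yawed up to 20 deg. Origin on the shelf under the middle of the tin's place, z up. Base plate 90 (x) by 225 mm (y -165 to +60), 12 thick. Fixed jaw: upright plate 70 wide in x, inner face at y = +36 mm, top at z = 68. The sliding jaw comes from the -y side and moves along +y.
- jaw (a joint): Sliding jaw's travel along clamp +y, m: 0 fully open, about 0.042 when the tin is snug between both jaws (0.050 end of travel without tin). Starts at 0 to 0.022. Stiff: needs a push of 9 to 11 N, stays where it is left, no spring return. Jaw: face plate 60 wide, 14 thick (tin-side face at clamp y = -76 mm + value), low stem (top z = 26 mm), upright paddle.
- jaw_paddle (a point): Middle of the outer (-y) face of the sliding jaw's upright paddle, 45 mm above the shelf; at clamp y = -140 mm + joint value. Paddle 50 mm wide (clamp x), 10 thick (y), z 14 to 70 mm; 40 mm free between it and the face plate above the stem. Push here along clamp +y, or pinch the paddle from above. Axes as the clamp's.
- tin: Loose square steel tin, 70 x 70 mm, body 75 high, 0.3 to 0.56 kg, on the clamp's base plate (12 mm above the shelf), sides within 4 deg of the clamp's axes, a few mm of play. Origin at the centre of its underside, z up. Round neck in the middle, 37 mm wide, three lips (46 mm over them).
- tin_mouth (a point): On the tin's axis, 107 mm above its underside (119 mm above the shelf): the top of the sprung rubber seal on the neck once the cap is off (104 mm with the cap on, inside the cap). Moves with the tin. Hold the cap's lower rim a centimetre or two above this point.
- cap: Round ribbed steel twist cap on the square tin, 56 mm diameter, 28 high, 40 g. Origin on its axis at the lower rim, z up; seated this is 80 mm above the tin's underside (92 above the shelf; top at 120). Three inward lugs under the neck's lips hold it down against the seal's spring (10 N); turning takes about 0.2 N m.
- cap_top (a point): Centre of the cap's top, 28 mm above its rim. Cap yaw relative to the tin: 0 to 0.2 rad at start; turned anticlockwise from above (+z) it is free from about 0.93 rad (seal pushes it up 3 mm) to a hard stop at about 1.5 rad, so one turn of 60 to 70 deg always frees it. Pulling sooner lifts the tin; turning with the clamp open turns the tin.
- turntable: Bystander: grey plastic turntable, 150 mm diameter, 25 mm high; origin underneath at its centre.
- die_a: Bystander: glass die, 16 mm cube, near the clamp's +x side; origin underneath.
- die_b: Bystander: glass die, 16 mm cube, near the clamp's -x side; origin underneath.
- tray: Bystander: wooden token tray, 130 by 200 by 35 mm; origin underneath at its centre.
- bowl: Bystander: white ceramic bowl, 130 mm wide, 55 mm high; origin underneath at its centre.
- pawn: Bystander: wooden game pawn, 26 mm wide, 40 mm high, near the clamp's +x side; origin underneath.
- jar: Bystander: round glass jar with a metal lid, 72 mm wide, 95 mm high; origin underneath at its centre.
Things that resemble listed ones, but are neither listed nor needed, are in the scene too. Of the things that look like the cap, the smallest one is meant. Of the things shaped like the clamp, the red one is meant.

How it is judged:
On the way, in this order (a step that is already met when the one before it is completed fails the run):
1. the sliding jaw is home: the tin is snug between both jaws, the cap still on (value of joint jaw above 0.039 m and z of cap in the frame of tin below 0.09 m), for 0.2 s.
2. with the tin clamped, the cap has been twisted out of its lips (value of joint jaw above 0.038 m and angle between the x axis of cap and the x axis of tin, either way round above 0.8 rad), for 0.1 s.
At the end, for the whole second after the job is handed in: Jaw home (above 0.038); cap held still in the fingers, off the tin, level within 0.15 rad, within 12 mm of the tin's axis, its rim 104 to 145 mm above the tin's underside; tin on the clamp's base (within 4 mm), upright within 0.08 rad, square to the clamp within 0.12 rad (value of joint jaw above 0.038 m and z of cap in the frame of tin between 0.104 and 0.145 m and horizontal distance between cap and tin below 0.012 m and angle between cap's own z axis and vertical below 0.15 rad and contact force between cap and the fingers above 1 N and contact force between cap and tin below 0.1 N and linear speed of cap below 0.02 m/s and z of tin in the frame of clamp below 0.016 m and angle between tin's own z axis and vertical below 0.08 rad and angle between the x axis of tin and the x axis of clamp, either way round below 0.12 rad); the arm keeps its last pose, push and grip.
It fails at once if the tin is pulled up off the clamp's base by more than 8 mm or tipped (z of tin in the frame of clamp above 0.02 m or angle between tin's own z axis and vertical above 0.15 rad).
It fails at once if the tin is twisted round in the clamp (angle between the x axis of tin and the x axis of clamp, either way round above 0.2 rad).
It fails at once if a bystander is shoved by more than 3 cm (distance of any of turntable, die_a, die_b, tray, bowl, pawn, jar from where it was at the start of the episode above 0.03 m).
It also fails if it takes over 51 s, if anything falls off the work surface, if the arm or the gripper's body presses on something with over 40 N, if the wrist force passes 120 N, or if a joint passes its speed limit or range.

## Working session

There is one attempt and no reset: what is moved stays moved. The work goes in short steps, Python scripts to look and compute and a tool call to move; the robot and the scene stay as the last step left them, time stands still between calls to the robot, and variables do not carry over. Pictures are saved under pics/ and viewed, at most 10 in all, crops included, and the job is handed in when it is done.

Besides the shell and the picture viewer there is one more tool, called after "Call:" in YAML: its name, and indented under it one key for each argument. move_arm: Moves the arm, as the interface text tells. Scaled input: -1 to 1 covers 20 cm each way for a shift and 90 degrees each way for a turn. Its arguments: {"type":"object","properties":{"steps":{"type":"array","items":{"type":"array","items":{"type":"array","items":{"type":"number","minimum":-1,"maximum":1}}}}},"required":["steps"]}

```bash
mkdir -p pics; python3 - <<'E'
from rig import status,optics
import cv2,numpy as np
s=status.observe();print(s['clock'],s['ee_pos'],s['tool_rot'],s['opening'])
for n in('top','scene'):
    p,d=optics.camera(n);np.savez(f'pics/{n}0.npz',p=p,d=d,K=optics.camera_params(n)['intrinsics'],T=optics.camera_params(n)['camera_from_world'])
    cv2.imwrite(f'pics/{n}0.png',cv2.resize(p[:,:,::-1],(768,576)))
    print(n,optics.camera_params(n))
E
```

```text
0.0 [ 0.27993235 -0.55807993  0.21277881] [[ 8.93914465e-01  4.48237015e-01 -7.12716555e-04]
 [ 4.48237529e-01 -8.93912460e-01  1.90556527e-03]
 [ 2.17038680e-04 -2.02287867e-03 -9.99997930e-01]] 1.0002760227378455
top {'intrinsics': array([[360.1389226 ,   0.        , 251.84320708],
       [  0.        , 360.1389226 , 197.8656402 ],
       [  0.        ,   0.        ,   1.        ]]), 'camera_from_world': array([[-0.08997183, -0.99592956, -0.0054198 ,  0.06294756],
       [-0.96727498,  0.0886769 , -0.23772993,  0.58853577],
       [ 0.23724288, -0.01614656, -0.97131617,  1.03337615],
       [ 0.        ,  0.        ,  0.        ,  1.        ]])}
scene {'intrinsics': array([[398.30906412,   0.        , 251.25639733],
       [  0.        , 398.30906412, 193.77046515],
       [  0.        ,   0.        ,   1.        ]]), 'camera_from_world': array([[-0.45963594,  0.88807826, -0.00719772,  0.25620353],
       [ 0.72888668,  0.37258919, -0.57437053, -0.35766173],
       [-0.50740418, -0.26924766, -0.8185638 ,  1.66083697],
       [ 0.        ,  0.        ,  0.        ,  1.        ]])}
```

View pics/top0.png

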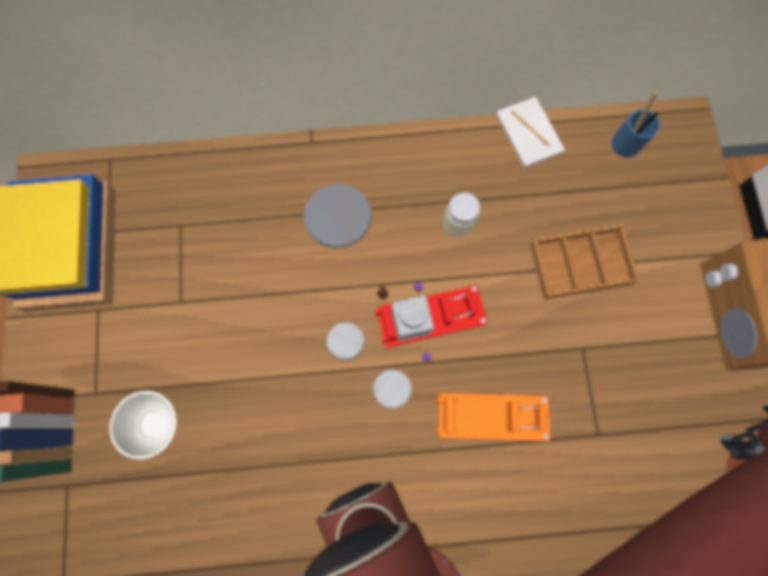

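View pics/scene0.png

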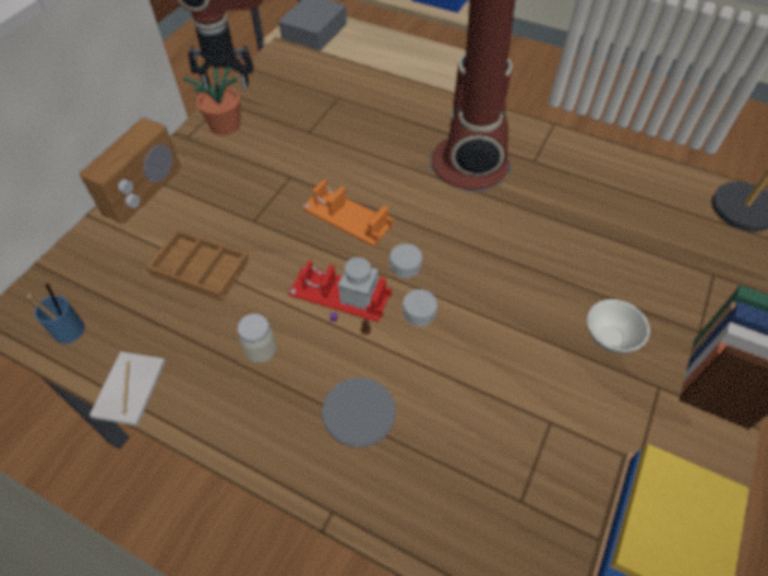

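Top view (768 px scale): the lookalikes for the cap are grey discs at (345,341) and (392,389), and the cap on the tin at (412,316). The one on the tin is the smallest and is seated, so it is the one meant. There is a red clamp at (430,317) and an orange one at (495,417); red is meant. I'll measure now and confirm with a crop.

```bash
cat > h.py <<'E'
import numpy as np,cv2
def cloud(d,K,T):
    v,u=np.mgrid[:d.shape[0],:d.shape[1]]
    P=np.stack([(u-K[0,2])/K[0,0]*d,(v-K[1,2])/K[1,1]*d,d],-1)
    return (P-T[:3,3])@T[:3,:3]
def plane(u,v,z,K,T):
    r=np.linalg.inv(K)@[u,v,1]@T[:3,:3]; o=-T[:3,:3].T@T[:3,3]
    return o+r*(z-o[2])/r[2]
def red(p):
    h=cv2.cvtColor(p,cv2.COLOR_RGB2HSV); return (h[...,1]>170)&(h[...,2]>90)&((h[...,0]<6)|(h[...,0]>174))
E
python3 - <<'E'
from h import *
for n in('top','scene'):
    f=np.load(f'pics/{n}0.npz');p,d,K,T=f['p'],f['d'],f['K'],f['T'];C=cloud(d,K,T)
    m=red(p); _,L,st,ce=cv2.connectedComponentsWithStats(m.astype(np.uint8));
    m=(C[...,0]>.3)&(C[...,0]<1)&(C[...,1]<.2)&(C[...,1]>-.3)&m&(C[...,2]<.1)&(C[...,2]>-.01)
    Q=C[m];print(n,len(Q),Q.min(0),Q.max(0))
    B=Q[(Q[:,2]<.02)];c,s,a=cv2.minAreaRect(B[:,:2].astype(np.float32));print('base',c,s,a,np.median(B[:,2]))
    g=(np.hypot(*(C[...,:2]-np.array([c[0],c[1]+.05])).transpose(2,0,1))<.08)&(C[...,2]>.108)&(C[...,2]<.13)
    G=C[g];print('cap',len(G),G[:,:2].min(0),G[:,:2].max(0),cv2.minEnclosingCircle(G[:,:2].astype(np.float32)),np.median(G[:,2]))
    # paddle tops
    J=Q[Q[:,2]>.062];print('tall red',len(J));
    ang=np.deg2rad(a if s[1]>s[0] else a-90)
    ax=np.array([-np.sin(ang),np.cos(ang)]);print('y axis',ax,np.rad2deg(ang)); print(np.histogram((J[:,:2]-G[:,:2].mean(0))@ax,20))
    v,u=np.where(g);
    if n=='top':cv2.imwrite('pics/crop.png',cv2.resize(p[175:280,210:340,::-1],(780,600),interpolation=cv2.INTER_CUBIC))
E
```

```text
top 1110 [ 0.49766997 -0.21671027 -0.00336592] [0.61181843 0.01749991 0.07435734]
base (0.5562034845352173, -0.10343874990940094) (0.08854743838310242, 0.22671283781528473) 7.734377384185791 0.012355094219247298
cap 301 [ 0.51728078 -0.08137307] [ 0.57312938 -0.02756373] ((0.5455034971237183, -0.0542178750038147), 0.02860591746866703) 0.12083940962268326
tall red 264
y axis [-0.13458075  0.99090263] 7.734377384185791
(array([50,  7,  0,  0,  0, 37, 55,  0,  0,  0,  0,  0,  0,  0,  0,  0,  0,
        0, 47, 68]), array([-0.13130141, -0.12194458, -0.11258774, -0.10323091, -0.09387407,
       -0.08451724, -0.0751604 , -0.06580357, -0.05644673, -0.0470899 ,
       -0.03773307, -0.02837623, -0.0190194 , -0.00966256, -0.00030573,
        0.00905111,  0.01840794,  0.02776478,  0.03712161,  0.04647844,
        0.05583528]))
scene 869 [ 0.50764275 -0.21368034 -0.00209792] [0.60995059 0.01767246 0.07447755]
base (0.5568855404853821, -0.09845827519893646) (0.08664988726377487, 0.22702766954898834) 7.059329032897949 0.012331117143308895
cap 222 [ 0.51606726 -0.0822925 ] [ 0.57189665 -0.02472131] ((0.54315584897995, -0.054113250225782394), 0.02953282929956913) 0.12065278591057511
tall red 152
y axis [-0.12289705  0.99241943] 7.05932903289795
(array([33,  0,  0,  0,  0, 27, 26,  0,  0,  0,  0,  0,  0,  0,  0,  0,  0,
        0, 23, 43]), array([-0.12866319, -0.1194068 , -0.11015041, -0.10089402, -0.09163763,
       -0.08238125, -0.07312486, -0.06386847, -0.05461208, -0.04535569,
       -0.0360993 , -0.02684292, -0.01758653, -0.00833014,  0.00092625,
        0.01018264,  0.01943903,  0.02869541,  0.0379518 ,  0.04720819,
        0.05646458]))
```

View pics/crop.png

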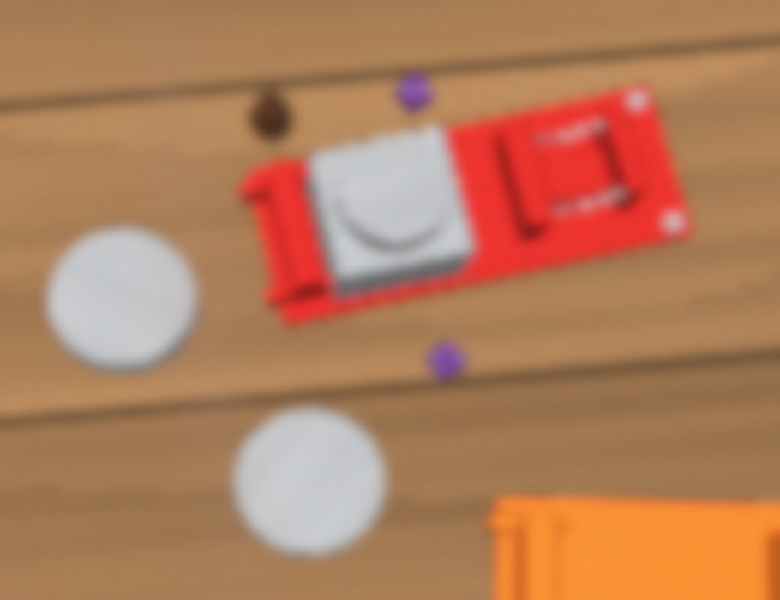

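The crop confirms it: the cap is on the tin in the red clamp at (395,205), the dice are at (413,90) and (447,360), and the pawn is at (270,115). I'll stage behind the paddle.

Call:
move_arm:
  steps:
    - [[1,1,-0.43,0,0,0,0],[1,1,-0.43,0,0,0,0],[1,1,-0.43,0,0,0,0],[1,1,-0.43,0,0,0,0],[1,1,-0.43,0,0,0,0],[1,1,-0.43,0,0,0,0],[1,1,-0.43,0,0,0,0]]

```text
clock: 0.68
ee_pos: [0.4218, -0.3898, 0.2136]
tool_rot: [[0.892, 0.452, -0.0], [0.452, -0.892, 0.001], [0.0, -0.001, -1.0]]
wrist_force: [-0.4, -1.7, -0.1]
opening: 0.006
grip_force: 0.0
```

Call:
move_arm:
  steps:
    - [[1,1,-0.43,0,0,0,-0.5],[1,1,-0.43,0,0,0,-0.5],[1,1,-0.43,0,0,0,-0.5],[1,1,-0.43,0,0,0,-0.5],[1,1,-0.43,0,0,0,-0.5],[1,1,-0.43,0,0,0,-0.5],[1,1,-0.43,0,0,0,-0.5],[1,1,-0.43,0,0,0,-0.5]]

```text
clock: 1.35
ee_pos: [0.5605, -0.2263, 0.2134]
tool_rot: [[0.314, 0.949, -0.001], [0.949, -0.314, -0.0], [-0.001, -0.001, -1.0]]
wrist_force: [-1.0, 0.6, 0.4]
opening: -0.002
grip_force: 0.0
```

Call:
move_arm:
  steps:
    - [[1,0,0,0,0,0,-0.289],[1,0,0,0,0,0,-0.289],[1,0,0,0,0,0,-0.289],[1,0,0,0,0,0,-0.289],[1,0,0,0,0,0,-0.289]]

```text
clock: 1.77
ee_pos: [0.5598, -0.2274, 0.2137]
tool_rot: [[-0.131, 0.991, -0.001], [0.991, 0.131, -0.0], [-0.0, -0.001, -1.0]]
wrist_force: [0.6, 0.2, -0.1]
opening: -0.001
grip_force: 0.0
```

```bash
cat > m.py <<'E'
from h import *
from rig import status,optics
import sys
a=np.deg2rad(7.4);R=np.array([[np.cos(a),-np.sin(a)],[np.sin(a),np.cos(a)]]);O=np.array([.5496,-.049])
def st():
    s=status.observe();print('t',s['clock'],'tcp',np.round(s['ee_pos'],4),'yaw',np.rad2deg(np.arctan2(s['tool_rot'][1,0],s['tool_rot'][0,0])),'clamp xy',R.T@(s['ee_pos'][:2]-O),'F',np.round(s['wrist_force'],1),'open',s['opening'],'grip',s['grip_force'],'q',np.round(s['qpos'],2))
    print(np.round(s['tool_rot'],3).tolist());return s
def look(n='top'):
    p,d=optics.camera(n);q=optics.camera_params(n);K,T=q['intrinsics'],q['camera_from_world'];C=cloud(d,K,T)
    L=np.concatenate([(C[...,:2]-O)@R,C[...,2:]],-1)
    return p,d,K,T,C,L
E
python3 - <<'E'
from m import *
st()
for n in('top','scene'):
    p,d,K,T,C,L=look(n)
    J=L[red(p)&(L[...,2]>.064)&(abs(L[...,0])<.06)&(abs(L[...,1]+.05)<.15)];
    for lo,hi in((-.145,-.1),(-.095,-.04),(.02,.07)):
        q=J[(J[:,1]>lo)&(J[:,1]<hi)];print(n,len(q),np.round(q.min(0),4),np.round(q.max(0),4)) if len(q) else print(n,'none')
E
```

```text
t 1.7667 tcp [ 0.5598 -0.2274  0.2137] yaw 97.50930463856605 clamp xy [-0.01286489 -0.17825115] F [ 0.6  0.2 -0.1] open -0.000938825061014499 grip 0.0 q [-0.51  0.    1.66 -0.    1.47 -0.64]
[[-0.131, 0.991, -0.001], [0.991, 0.131, -0.0], [-0.0, -0.001, -1.0]]
top 55 [-0.0237 -0.1362  0.0645] [ 0.0249 -0.1257  0.0767]
top 85 [-0.0289 -0.0859  0.0644] [ 0.0297 -0.0716  0.0726]
top 112 [-0.0349  0.0354  0.0643] [0.0321 0.0514 0.0739]
scene 28 [-0.0199 -0.1358  0.0646] [ 0.0217 -0.1245  0.0732]
scene 52 [-0.0264 -0.0851  0.0645] [ 0.0286 -0.0705  0.0718]
scene 64 [-0.0319  0.039   0.0642] [0.033  0.0526 0.0737]
```

Call:
move_arm:
  steps:
    - [[1,0,0.065,0.835,0,0,0],[1,0,0.065,0.835,0,0,0],[1,0,0.065,0.835,0,0,0],[1,0,0.065,0.835,0,0,0],[1,0,0.065,0.835,0,0,0],[1,0,0.065,0.835,0,0,0]]

```text
clock: 2.37
ee_pos: [0.571, -0.2232, 0.0439]
tool_rot: [[-0.131, 0.991, -0.006], [0.991, 0.131, 0.003], [0.004, -0.006, -1.0]]
wrist_force: [0.9, -0.0, 1.1]
opening: 0.002
grip_force: 0.0
```

Call:
move_arm:
  steps:
    - [[1,0.07,0,0,0,0,0],[1,0.12,0,0,0,0,0],[1,0.15,0,0,0,0,0],[1,0.18,0,0,0,0,0],[1,0.21,0,0,0,0,0],[1,0.24,0,0,0,0,0],[1,0.27,0,0,0,0,0],[1,0.28,0,0,0,0,0]]

```text
clock: 3.03
ee_pos: [0.5684, -0.1711, 0.0509]
tool_rot: [[-0.134, 0.991, 0.007], [0.991, 0.134, -0.008], [-0.009, 0.005, -1.0]]
wrist_force: [0.4, -9.7, 2.2]
opening: -0.0
grip_force: 3.8
```

```bash
cat > j.py <<'E'
from m import *
st()
for n in('top','scene'):
    p,d,K,T,C,L=look(n)
    J=L[red(p)&(L[...,2]>.064)&(abs(L[...,0])<.06)&(abs(L[...,1]+.05)<.15)]
    for lo,hi in((-.145,-.088),(-.086,-.01),(.02,.07)):
        q=J[(J[:,1]>lo)&(J[:,1]<hi)];print(n,len(q),np.round(q.min(0),4),np.round(q.max(0),4)) if len(q) else print(n,'none')
E
python3 j.py
```

```text
t 3.0333 tcp [ 0.5684 -0.1711  0.0509] yaw 97.69923176268884 clamp xy [ 0.0029154  -0.12352798] F [ 0.4 -9.7  2.2] open -0.00029271352869014527 grip 3.826475478708744 q [-0.42  0.13  1.82 -0.01  1.18 -0.55]
[[-0.134, 0.991, 0.007], [0.991, 0.134, -0.008], [-0.009, 0.005, -1.0]]
top none
top 66 [-0.0571 -0.0631  0.0641] [ 0.0295 -0.0189  0.4142]
top 108 [-0.0343  0.0356  0.0642] [0.033  0.0511 0.0744]
scene 28 [-0.0219 -0.1139  0.0641] [ 0.0207 -0.1026  0.0758]
scene 48 [-0.0282 -0.0627  0.0641] [ 0.0273 -0.0497  0.0719]
scene 60 [-0.0331  0.0394  0.0641] [0.0319 0.0518 0.0741]
```

Call:
move_arm:
  steps:
    - [[1,0.02,-0.01,0,0,0,0],[1,0.04,-0.01,0,0,0,0],[1,0.05,-0.01,0,0,0,0],[1,0.06,-0.01,0,0,0,0],[1,0.07,-0.01,0,0,0,0],[1,0.075,-0.01,0,0,0,0],[1,0.08,-0.01,0,0,0,0],[1,0.08,-0.01,0,0,0,0]]

```text
clock: 3.8
ee_pos: [0.5657, -0.157, 0.0518]
tool_rot: [[-0.133, 0.991, 0.01], [0.991, 0.134, -0.011], [-0.012, 0.009, -1.0]]
wrist_force: [1.9, -11.2, 2.0]
opening: 0.001
grip_force: 4.6
```

```bash
python3 j.py
```

```text
t 3.8 tcp [ 0.5657 -0.157   0.0518] yaw 97.66936626605617 clamp xy [ 0.00206828 -0.10920583] F [  1.9 -11.2   2. ] open 0.0006863279626061878 grip 4.645209163427353 q [-0.39  0.11  1.84 -0.01  1.18 -0.53]
[[-0.133, 0.991, 0.01], [0.991, 0.134, -0.011], [-0.012, 0.009, -1.0]]
top 1 [ 0.0197 -0.0958  0.068 ] [ 0.0197 -0.0958  0.068 ]
top 26 [-0.0456 -0.0718  0.0651] [ 0.0285 -0.0137  0.3983]
top 102 [-0.0354  0.0374  0.064 ] [0.0327 0.0511 0.0734]
scene 28 [-0.0217 -0.1134  0.0646] [ 0.0225 -0.0901  0.0841]
scene 9 [ 0.0094 -0.0503  0.0644] [ 0.0265 -0.0414  0.0724]
scene 62 [-0.0344  0.0394  0.0647] [0.0323 0.052  0.0721]
```

Call:
move_arm:
  steps:
    - [[1,0.01,0,0,0,0,0],[1,0.02,0,0,0,0,0],[1,0.025,0,0,0,0,0],[1,0.03,0,0,0,0,0],[1,0.03,0,0,0,0,0],[1,0.03,0,0,0,0,0]]

```text
clock: 4.4
ee_pos: [0.565, -0.1495, 0.0526]
tool_rot: [[-0.133, 0.991, 0.01], [0.991, 0.133, -0.007], [-0.008, 0.009, -1.0]]
wrist_force: [0.5, -5.5, 7.6]
opening: -0.004
grip_force: 3.7
```

```bash
python3 j.py; python3 - <<'E'
from m import *
p,d,K,T,C,L=look('scene');cv2.imwrite('pics/s2.png',cv2.resize(p[150:240,180:300,::-1],(800,600),interpolation=cv2.INTER_CUBIC))
for z0,z1,nm in((.08,.092,'tintop'),(.113,.13,'cap')):
    g=(L[...,2]>z0)&(L[...,2]<z1)&(abs(L[...,0])<.05)&(abs(L[...,1])<.05)&~red(p);G=L[g];print(nm,len(G),np.round(G.min(0),4),np.round(G.max(0),4),cv2.minAreaRect(G[:,:2].astype(np.float32)))
E
```

```text
t 4.4 tcp [ 0.565  -0.1495  0.0526] yaw 97.66613174835759 clamp xy [ 0.00232479 -0.10165248] F [ 0.5 -5.5  7.6] open -0.004063934112285859 grip 3.733007978880778 q [-0.38  0.1   1.84 -0.    1.18 -0.52]
[[-0.133, 0.991, 0.01], [0.991, 0.133, -0.007], [-0.008, 0.009, -1.0]]
top none
top 21 [-0.0424 -0.0478  0.0657] [ 0.0277 -0.0101  0.3672]
top 97 [-0.0352  0.0378  0.0642] [0.0327 0.0513 0.0735]
scene 17 [-0.0201 -0.0954  0.0652] [ 0.0225 -0.0885  0.0737]
scene 9 [ 0.0068 -0.0484  0.0654] [ 0.0263 -0.0414  0.0707]
scene 60 [-0.0307  0.0394  0.0641] [0.0322 0.0527 0.0723]
tintop 170 [-0.0448 -0.0341  0.08  ] [0.0296 0.0364 0.0916] ((-0.007612895220518112, 0.0011465325951576233), (0.07040847837924957, 0.0745033249258995), 89.94291687011719)
cap 204 [-0.0359 -0.0268  0.1131] [0.0208 0.0298 0.1279] ((-0.007710576057434082, 0.0014015771448612213), (0.056212253868579865, 0.05245882645249367), 20.41957664489746)
```

View pics/s2.png

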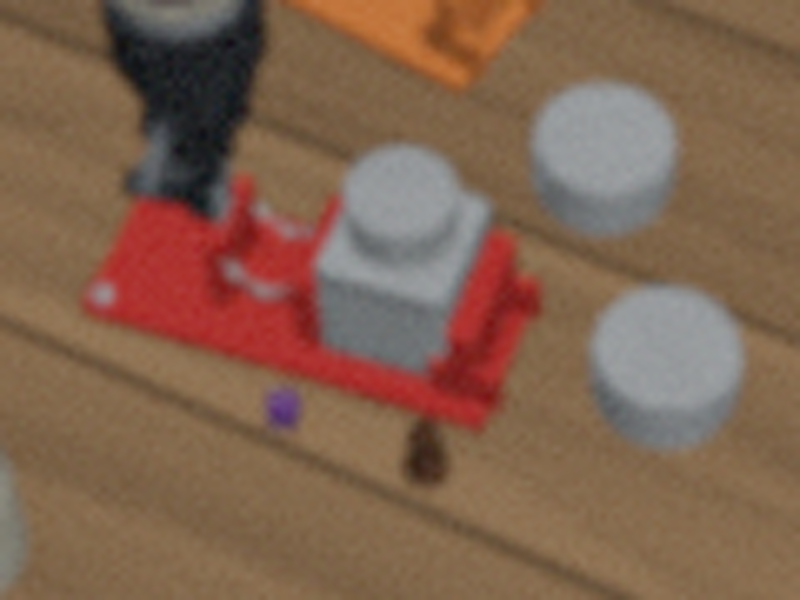

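Call:
move_arm:
  steps:
    - [[1,0.01,0,0,0,0,0],[1,0.02,0,0,0,0,0],[1,0.02,0,0,0,0,0],[1,0.02,0,0,0,0,0]]

```text
clock: 4.88
ee_pos: [0.5645, -0.1452, 0.0526]
tool_rot: [[-0.133, 0.991, 0.01], [0.991, 0.134, -0.007], [-0.008, 0.009, -1.0]]
wrist_force: [-0.3, -4.7, 7.7]
opening: -0.003
grip_force: 3.9
```

```bash
python3 j.py
```

```text
t 4.8833 tcp [ 0.5645 -0.1452  0.0526] yaw 97.67120772286206 clamp xy [ 0.00238645 -0.09736092] F [-0.3 -4.7  7.7] open -0.0027714104562741536 grip 3.9031603338662535 q [-0.38  0.1   1.85 -0.    1.18 -0.51]
[[-0.133, 0.991, 0.01], [0.991, 0.134, -0.007], [-0.008, 0.009, -1.0]]
top 1 [-0.0306 -0.1111  0.2088] [-0.0306 -0.1111  0.2088]
top 12 [-0.0349 -0.0601  0.0671] [ 0.0274 -0.0106  0.3397]
top 96 [-0.0354  0.0378  0.0644] [0.032  0.0512 0.0734]
scene 10 [ 0.0127 -0.1031  0.0672] [ 0.0226 -0.0888  0.0817]
scene 9 [ 0.0052 -0.0484  0.0653] [ 0.0247 -0.038   0.0718]
scene 62 [-0.0352  0.0392  0.0641] [0.0302 0.0526 0.0716]
```

Call:
move_arm:
  steps:
    - [[1,-0.25,0,0,0,0,0],[1,-0.25,0,0,0,0,0],[1,-0.25,0,0,0,0,0],[1,-0.25,0,-0.6,0,0,0],[1,-0.25,0,-0.6,0,0,0],[1,-0.25,0,-0.6,0,0,0],[1,-0.25,0,-0.6,0,0,0]]

```text
clock: 5.57
ee_pos: [0.5717, -0.1931, 0.1776]
tool_rot: [[-0.134, 0.991, 0.014], [0.991, 0.134, -0.006], [-0.008, 0.013, -1.0]]
wrist_force: [1.3, -0.5, 2.4]
opening: -0.002
grip_force: 0.0
```

```bash
python3 j.py; python3 - <<'E'
from m import *
for n in ('top','scene'):
  p,d,K,T,C,L=look(n);
  if n=='top': cv2.imwrite('pics/t3.png',cv2.resize(p[175:280,210:340,::-1],(780,600),interpolation=cv2.INTER_CUBIC))
  for z0,z1,nm in((.08,.092,'tintop'),(.113,.13,'cap')):
    g=(L[...,2]>z0)&(L[...,2]<z1)&(abs(L[...,0])<.05)&(abs(L[...,1])<.05)&~red(p);G=L[g];print(nm,len(G),np.round(G.min(0),4),np.round(G.max(0),4),cv2.minAreaRect(G[:,:2].astype(np.float32)))
E
```

```text
t 5.5667 tcp [ 0.5717 -0.1931  0.1776] yaw 97.68391799757538 clamp xy [ 0.00337584 -0.14577076] F [ 1.3 -0.5  2.4] open -0.001569960825979488 grip 0.0 q [-0.45  0.02  1.71  0.    1.4  -0.58]
[[-0.134, 0.991, 0.014], [0.991, 0.134, -0.006], [-0.008, 0.013, -1.0]]
top 10 [ 0.0112 -0.1129  0.0657] [ 0.0252 -0.1059  0.0721]
top 86 [-0.029  -0.0667  0.0642] [ 0.0287 -0.0522  0.0741]
top 96 [-0.0348  0.0379  0.0645] [0.0317 0.0513 0.0722]
scene 26 [-0.0198 -0.1145  0.0651] [ 0.0224 -0.1052  0.0737]
scene 50 [-0.0269 -0.0655  0.064 ] [ 0.0295 -0.0508  0.0719]
scene 59 [-0.0315  0.0399  0.0643] [0.0322 0.0523 0.075 ]
tintop 229 [-0.0405 -0.0349  0.08  ] [0.0303 0.0355 0.0917] ((-0.005088722333312035, 0.00033969059586524963), (0.07040981948375702, 0.07071920484304428), 89.98857879638672)
cap 287 [-0.0325 -0.0265  0.1142] [0.0229 0.0279 0.1258] ((-0.005066870711743832, 0.0012223031371831894), (0.05269215628504753, 0.054146502166986465), 76.94136810302734)
tintop 165 [-0.0409 -0.034   0.0801] [0.0297 0.0366 0.0918] ((-0.005567770451307297, 0.0009246990084648132), (0.0695539191365242, 0.07089246064424515), 1.0420640707015991)
cap 207 [-0.0379 -0.0265  0.1132] [0.0213 0.0295 0.1271] ((-0.007448424585163593, 0.0012196972966194153), (0.05588935315608978, 0.05343819782137871), 24.68597412109375)
```

View pics/t3.png

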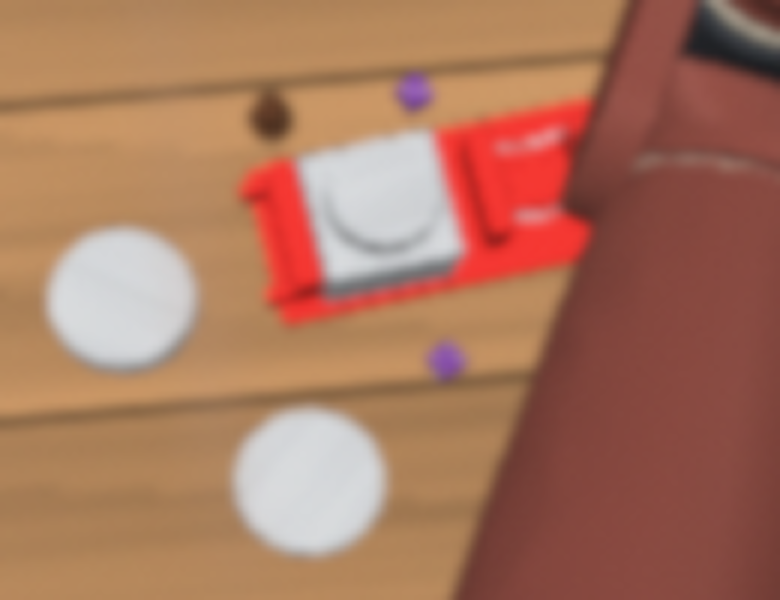

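The jaw did reach the tin, which now sits against the fixed jaw. Backing off then dragged the jaw back to about 0.024. I'll pinch the paddle from above instead and leave by opening and going straight up.

Call:
move_arm:
  steps:
    - [[0.06,0.18,-0.015,0,0,0,0.5],[0.06,0.18,-0.015,0,0,0,0.5],[0.06,0.18,-0.015,0,0,0,0.5],[0.06,0.18,-0.015,0,0,0,0.5],[0.06,0.18,-0.015,0,0,0,0.5],[0.06,0.18,-0.015,0,0,0,0.5],[0.06,0.18,-0.015,0,0,0,0.5],[0.06,0.18,-0.015,0,0,0,0.5]]

```text
clock: 6.43
ee_pos: [0.558, -0.1561, 0.1642]
tool_rot: [[0.607, 0.795, -0.004], [0.795, -0.607, 0.002], [-0.001, -0.005, -1.0]]
wrist_force: [0.0, 0.7, -0.4]
opening: 0.47
grip_force: 0.0
```

Call:
move_arm:
  steps:
    - [[0.06,0,0,0,0,0,0.5],[0.06,0,0,0,0,0,0.5],[0.06,0,0,0,0,0,0.5],[0.06,0,0,0,0,0,0.5],[0.06,0,0,0,0,0,0.5],[0.06,0,0,0,0,0,0.5],[0.06,0,0,0,0,0,0.5],[0.06,0,0,0,0,0,0.5]]

```text
clock: 7.1
ee_pos: [0.5585, -0.1565, 0.1651]
tool_rot: [[0.991, 0.134, -0.003], [0.134, -0.991, 0.001], [-0.003, -0.002, -1.0]]
wrist_force: [-0.2, 1.0, 0.6]
opening: 0.465
grip_force: 0.0
```

```bash
python3 j.py
```

```text
t 7.1 tcp [ 0.5585 -0.1565  0.1651] yaw 7.685386411701115 clamp xy [-0.00502153 -0.10772495] F [-0.2  1.   0.6] open 0.46482609894943344 grip 0.0 q [-0.4  -0.02  1.77  0.    1.4   1.04]
[[0.991, 0.134, -0.003], [0.134, -0.991, 0.001], [-0.003, -0.002, -1.0]]
top none
top 45 [-0.0569 -0.066   0.0643] [ 0.0293 -0.0113  0.4536]
top 95 [-0.0352  0.0382  0.0647] [0.0326 0.0514 0.0727]
scene 34 [-0.019  -0.1148  0.0641] [ 0.0213 -0.1054  0.0748]
scene 44 [-0.0268 -0.0646  0.0647] [ 0.0242 -0.0517  0.0724]
scene 64 [-0.0344  0.0393  0.0642] [0.0299 0.0521 0.074 ]
```

Call:
move_arm:
  steps:
    - [[0.06,0.025,0.01,0.1,0,0,0],[0.06,0.025,0.01,0.3,0,0,0],[0.06,0.025,0.01,0.45,0,0,0],[0.06,0.025,0.01,0.59,0,0,0],[0.06,0.025,0.01,0.59,0,0,0],[0.06,0.025,0.01,0.59,0,0,0]]

```text
clock: 7.7
ee_pos: [0.563, -0.1577, 0.0469]
tool_rot: [[0.991, 0.134, -0.005], [0.134, -0.991, 0.002], [-0.004, -0.003, -1.0]]
wrist_force: [0.8, -0.3, 0.9]
opening: 0.47
grip_force: 0.0
```

Call:
move_arm:
  steps:
    - [[1,0,0,0,0,0,0],[1,0,0,0,0,0,0],[1,0,0,0,0,0,0],[1,0,0,0,0,0,0],[1,0,0,0,0,0,0]]

```text
clock: 8.12
ee_pos: [0.5666, -0.1593, 0.0519]
tool_rot: [[0.991, 0.133, 0.004], [0.133, -0.991, -0.002], [0.004, 0.002, -1.0]]
wrist_force: [-0.1, 0.2, 6.6]
opening: 0.049
grip_force: 59.2
```

```bash
python3 j.py
```

```text
t 8.1167 tcp [ 0.5666 -0.1593  0.0519] yaw 7.650220593451021 clamp xy [ 0.00270607 -0.11152807] F [-0.1  0.2  6.6] open 0.048741515080835136 grip 59.198784828186035 q [-0.4   0.12  1.83  0.    1.19  1.04]
[[0.991, 0.133, 0.004], [0.133, -0.991, -0.002], [0.004, 0.002, -1.0]]
top none
top 30 [-0.0568 -0.0621  0.0649] [ 0.0289 -0.0106  0.4015]
top 97 [-0.0353  0.038   0.0642] [0.0325 0.0513 0.0736]
scene 6 [ 0.017  -0.1134  0.0674] [ 0.0239 -0.1067  0.0717]
scene 51 [-0.0293 -0.0661  0.0644] [ 0.028  -0.0509  0.0753]
scene 60 [-0.0331  0.0386  0.0643] [0.031  0.0523 0.0733]
```

Call:
move_arm:
  steps:
    - [[1,0,-0.015,0,0,0,0],[1,0,-0.03,0,0,0,0],[1,0,-0.045,0,0,0,0],[1,0,-0.055,0,0,0,0],[1,0,-0.065,0,0,0,0],[1,0,-0.075,0,0,0,0],[1,0,-0.08,0,0,0,0],[1,0,-0.08,0,0,0,0]]

```text
clock: 8.88
ee_pos: [0.5649, -0.1462, 0.0521]
tool_rot: [[0.991, 0.133, 0.006], [0.133, -0.991, -0.008], [0.005, 0.008, -1.0]]
wrist_force: [1.5, -8.8, 3.0]
opening: 0.053
grip_force: 59.1
```

```bash
python3 j.py
```

```text
t 8.8833 tcp [ 0.5649 -0.1462  0.0521] yaw 7.665796239133086 clamp xy [ 0.00266476 -0.0983409 ] F [ 1.5 -8.8  3. ] open 0.052597847826024245 grip 59.09265976399183 q [-0.38  0.1   1.84 -0.01  1.19  1.06]
[[0.991, 0.133, 0.006], [0.133, -0.991, -0.008], [0.005, 0.008, -1.0]]
top 1 [-0.0297 -0.1123  0.2036] [-0.0297 -0.1123  0.2036]
top 9 [ 0.0157 -0.0468  0.0656] [ 0.0284 -0.0416  0.0726]
top 96 [-0.0357  0.038   0.0644] [0.0322 0.0515 0.0727]
scene 7 [ 0.0159 -0.0995  0.065 ] [ 0.0205 -0.0926  0.074 ]
scene 27 [-0.0237 -0.053   0.0641] [ 0.0285 -0.0415  0.0734]
scene 60 [-0.0338  0.0389  0.0647] [0.0314 0.0525 0.0759]
```

Call:
move_arm:
  steps:
    - [[1,0,-0.01,0,0,0,0],[1,0,-0.02,0,0,0,0],[1,0,-0.025,0,0,0,0],[1,0,-0.03,0,0,0,0],[1,0,-0.03,0,0,0,0]]

```text
clock: 9.4
ee_pos: [0.5642, -0.1411, 0.0521]
tool_rot: [[0.991, 0.133, 0.006], [0.134, -0.991, -0.01], [0.005, 0.01, -1.0]]
wrist_force: [0.9, -10.6, 2.9]
opening: 0.055
grip_force: 58.9
```

Call:
move_arm:
  steps:
    - [[1,0,-0.01,0,0,0,0],[1,0,-0.02,0,0,0,0],[1,0,-0.02,0,0,0,0],[1,0,-0.02,0,0,0,0]]

```text
clock: 9.73
ee_pos: [0.5637, -0.1357, 0.0526]
tool_rot: [[0.991, 0.133, 0.006], [0.133, -0.991, -0.006], [0.005, 0.007, -1.0]]
wrist_force: [0.2, -5.9, 6.1]
opening: 0.001
grip_force: 3.4
```

```bash
python3 j.py
```

```text
t 9.7333 tcp [ 0.5637 -0.1357  0.0526] yaw 7.647073517239272 clamp xy [ 0.00286986 -0.08776313] F [ 0.2 -5.9  6.1] open 0.0006708970657087179 grip 3.3920145663432777 q [-0.36  0.1   1.85 -0.    1.19  1.08]
[[0.991, 0.133, 0.006], [0.133, -0.991, -0.006], [0.005, 0.007, -1.0]]
top 2 [-0.0289 -0.1059  0.209 ] [-0.0274 -0.1033  0.212 ]
top none
top 95 [-0.0353  0.0379  0.0643] [0.0323 0.0514 0.0744]
scene 9 [ 0.0156 -0.0981  0.0644] [ 0.022  -0.0886  0.0733]
scene 14 [-0.0182 -0.0489  0.0655] [ 0.0246 -0.0418  0.0712]
scene 61 [-0.0347  0.0397  0.0641] [0.0295 0.0513 0.0737]
```

```bash
python3 - <<'E'
from m import *
import rig
print(rig.bot.finger_overhang,[x for x in dir(rig.bot) if x[0]!='_'])
p,d,K,T,C,L=look('scene');a=cv2.resize(p[150:225,185:260,::-1],(400,400),interpolation=cv2.INTER_CUBIC)
w=optics.camera('wrist')[0];b=cv2.resize(w[:,:,::-1],(400,300))
o=np.zeros((400,800,3),np.uint8);o[:,:400]=a;o[:300,400:]=b;cv2.imwrite('pics/w4.png',o)
E
```

```text
0.011 ['PlanningError', 'finger_overhang']
```

View pics/w4.png

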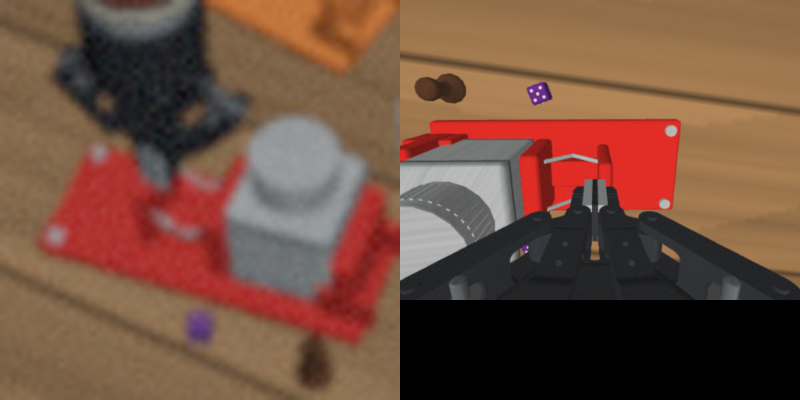

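```bash
python3 - <<'E'
from m import *
for n in('scene','wrist'):
    p,d,K,T,C,L=look(n)
    h=cv2.cvtColor(p,cv2.COLOR_RGB2HSV)
    g=(abs(L[...,0])<.03)&(L[...,1]>-.13)&(L[...,1]<-.06)&(L[...,2]>.02)&(L[...,2]<.2)&(d>0)
    r=red(p)
    Q=L[g&~r&(h[...,1]<90)];Q=Q[np.argsort(Q[:,2])];print(n,'grey',len(Q));print(np.round(Q[:24:2],3).tolist())
    P=L[g&r&(L[...,1]<-.075)];P=P[np.argsort(-P[:,2])]
    for x0 in np.arange(-.03,.03,.01):
        q=P[(P[:,0]>=x0)&(P[:,0]<x0+.01)];print('x',round(x0,2),len(q),np.round(q[:3],3).tolist() if len(q) else '')
E
```

```text
scene grey 250
[[0.008, -0.085, 0.023], [0.016, -0.066, 0.037], [-0.023, -0.074, 0.042], [0.017, -0.08, 0.045], [0.006, -0.082, 0.07], [0.013, -0.086, 0.076], [0.009, -0.095, 0.079], [0.014, -0.093, 0.08], [0.012, -0.082, 0.083], [0.003, -0.075, 0.086], [0.012, -0.085, 0.087], [-0.005, -0.074, 0.088]]
x -0.03 1 [[-0.022, -0.09, 0.023]]
x -0.02 10 [[-0.02, -0.088, 0.034], [-0.013, -0.078, 0.03], [-0.012, -0.082, 0.029]]
x -0.01 10 [[-0.007, -0.09, 0.038], [-0.005, -0.09, 0.035], [-0.003, -0.089, 0.031]]
x 0.0 5 [[0.008, -0.09, 0.051], [0.0, -0.09, 0.047], [0.001, -0.09, 0.043]]
x 0.01 16 [[0.019, -0.087, 0.072], [0.019, -0.091, 0.071], [0.014, -0.094, 0.069]]
x 0.02 15 [[0.021, -0.098, 0.07], [0.022, -0.094, 0.067], [0.021, -0.091, 0.062]]
wrist grey 27994
[[0.011, -0.088, 0.021], [0.02, -0.071, 0.036], [0.02, -0.07, 0.036], [0.02, -0.07, 0.036], [0.019, -0.068, 0.037], [0.02, -0.07, 0.037], [0.018, -0.07, 0.037], [0.02, -0.067, 0.037], [0.02, -0.065, 0.037], [0.019, -0.07, 0.037], [0.018, -0.069, 0.037], [0.02, -0.065, 0.037]]
x -0.03 0 
x -0.02 13 [[-0.011, -0.075, 0.028], [-0.012, -0.076, 0.027], [-0.011, -0.077, 0.027]]
x -0.01 181 [[-0.004, -0.083, 0.028], [-0.001, -0.083, 0.028], [-0.008, -0.077, 0.028]]
x 0.0 338 [[0.009, -0.095, 0.072], [0.009, -0.096, 0.071], [0.008, -0.096, 0.071]]
x 0.01 326 [[0.011, -0.1, 0.103], [0.011, -0.1, 0.102], [0.011, -0.1, 0.101]]
x 0.02 498 [[0.021, -0.095, 0.072], [0.023, -0.092, 0.072], [0.022, -0.091, 0.072]]
```

Call:
move_arm:
  steps:
    - [[1,0,0,-0.1,0,0,0],[1,0,0,-0.3,0,0,0],[1,0,0,-0.5,0,0,0],[1,0,0,-0.7,0,0,0],[1,0,0,-0.7,0,0,0],[1,0,0,-0.7,0,0,0]]

```text
clock: 10.53
ee_pos: [0.5635, -0.1335, 0.1939]
tool_rot: [[0.991, 0.133, 0.008], [0.133, -0.991, -0.003], [0.008, 0.004, -1.0]]
wrist_force: [-0.5, -0.1, -0.8]
opening: 0.001
grip_force: 0.0
```

```bash
python3 j.py;python3 - <<'E'
from m import *
s=status.observe()
for n in('scene','wrist'):
    p,d,K,T,C,L=look(n)
    t=R.T@(s['ee_pos'][:2]-O)
    g=(abs(L[...,0]-t[0])<.03)&(abs(L[...,1]-t[1])<.04)&(L[...,2]>.10)&(L[...,2]<.3)&(d>0)
    Q=L[g];Q=Q[np.argsort(Q[:,2])];print(n,len(Q));print(np.round(Q[:60:5],3).tolist())
    for z0,z1,nm in((.08,.092,'tintop'),(.113,.13,'cap')):
        g=(L[...,2]>z0)&(L[...,2]<z1)&(abs(L[...,0])<.05)&(abs(L[...,1])<.05)&~red(p)
        if n=='scene': G=L[g];print(nm,len(G),np.round(G.min(0),4),np.round(G.max(0),4))
E
```

```text
t 10.5333 tcp [ 0.5635 -0.1335  0.1939] yaw 7.646752632697204 clamp xy [ 0.00293564 -0.08563973] F [-0.5 -0.1 -0.8] open 0.0006455508105095456 grip 0.0 q [-0.36 -0.05  1.75  0.    1.43  1.08]
[[0.991, 0.133, 0.008], [0.133, -0.991, -0.003], [0.008, 0.004, -1.0]]
top none
top 1 [-0.0306 -0.0727  0.3443] [-0.0306 -0.0727  0.3443]
top 97 [-0.0352  0.0379  0.0641] [0.0321 0.0513 0.0738]
scene 32 [-0.0212 -0.0988  0.0642] [ 0.0216 -0.0887  0.0741]
scene 15 [-0.0247 -0.0494  0.0648] [ 0.0267 -0.037   0.0715]
scene 64 [-0.0345  0.0393  0.0645] [0.0324 0.0523 0.0733]
scene 298
[[0.003, -0.078, 0.208], [0.011, -0.084, 0.215], [-0.004, -0.074, 0.216], [0.011, -0.087, 0.219], [0.004, -0.097, 0.222], [0.004, -0.076, 0.224], [0.009, -0.087, 0.226], [0.005, -0.072, 0.228], [-0.0, -0.071, 0.231], [0.004, -0.075, 0.235], [-0.001, -0.071, 0.236], [0.007, -0.07, 0.239]]
tintop 157 [-0.0406 -0.0342  0.0803] [0.0282 0.0362 0.092 ]
cap 201 [-0.0347 -0.0269  0.1131] [0.0197 0.0276 0.1257]
wrist 29623
[[0.011, -0.086, 0.209], [0.011, -0.082, 0.209], [0.011, -0.08, 0.209], [0.012, -0.08, 0.21], [0.011, -0.089, 0.21], [0.011, -0.085, 0.21], [0.012, -0.082, 0.211], [0.011, -0.079, 0.211], [0.012, -0.084, 0.211], [0.012, -0.089, 0.211], [0.007, -0.073, 0.211], [0.012, -0.083, 0.211]]
```

Both cameras show the shut fingertips about 14 mm above the reported TCP, not 11 mm below it. That is why the pinch and the push slipped over the paddle top. The jaw looks home at about 0.041. I'll push once more at the right depth to be sure.

Call:
move_arm:
  steps:
    - [[1,-0.01,0.24,0,0,0,0],[1,-0.01,0.24,0,0,0,0],[1,-0.01,0.24,0.4,0,0,0],[1,-0.01,0.24,0.6,0,0,0],[1,-0.01,0.24,0.8,0,0,0],[1,-0.01,0.24,0.86,0,0,0],[1,-0.01,0.24,0.86,0,0,0],[1,-0.01,0.24,0.86,0,0,0]]

```text
clock: 11.4
ee_pos: [0.5622, -0.1791, 0.0127]
tool_rot: [[0.991, 0.133, -0.008], [0.133, -0.991, 0.004], [-0.008, -0.005, -1.0]]
wrist_force: [0.1, -0.1, 0.4]
opening: -0.002
grip_force: 0.0
```

Call:
move_arm:
  steps:
    - [[1,0,-0.04,0,0,0,0],[1,0,-0.07,0,0,0,0],[1,0,-0.09,0,0,0,0],[1,0,-0.1,0,0,0,0],[1,0,-0.1,0,0,0,0]]

```text
clock: 11.82
ee_pos: [0.5651, -0.1619, 0.02]
tool_rot: [[0.991, 0.134, 0.005], [0.134, -0.991, -0.004], [0.005, 0.005, -1.0]]
wrist_force: [0.4, -4.2, 3.9]
opening: -0.001
grip_force: 1.8
```

```bash
python3 j.py
```

```text
t 11.8167 tcp [ 0.5651 -0.1619  0.02  ] yaw 7.700541061262087 clamp xy [ 0.00087621 -0.11393342] F [ 0.4 -4.2  3.9] open -0.0014276210155961078 grip 1.8353622034192085 q [-0.4   0.16  1.84 -0.    1.13  1.03]
[[0.991, 0.134, 0.005], [0.134, -0.991, -0.004], [0.005, 0.005, -1.0]]
top none
top 45 [-0.0594 -0.0533  0.0645] [ 0.0282 -0.0115  0.3732]
top 96 [-0.0356  0.038   0.0643] [0.032  0.0515 0.075 ]
scene 14 [ 0.0026 -0.0973  0.065 ] [ 0.0232 -0.0893  0.0724]
scene 16 [-0.0159 -0.0847  0.0657] [ 0.0259 -0.0415  0.0886]
scene 63 [-0.0351  0.0398  0.0642] [0.0315 0.0531 0.0743]
```

Call:
move_arm:
  steps:
    - [[1,0,-0.01,0,0,0,0],[1,0,-0.015,0,0,0,0],[1,0,-0.02,0,0,0,0],[1,0,-0.02,0,0,0,0]]

```text
clock: 12.25
ee_pos: [0.5649, -0.1605, 0.0198]
tool_rot: [[0.991, 0.133, 0.006], [0.133, -0.991, -0.008], [0.005, 0.008, -1.0]]
wrist_force: [1.4, -11.4, 3.5]
opening: -0.0
grip_force: 6.0
```

Call:
move_arm:
  steps:
    - [[1,0,-0.01,0,0,0,0],[1,0,-0.015,0,0,0,0],[1,0,-0.02,0,0,0,0],[1,0,-0.02,0,0,0,0]]

```text
clock: 12.58
ee_pos: [0.565, -0.1606, 0.02]
tool_rot: [[0.991, 0.133, 0.008], [0.133, -0.991, -0.015], [0.006, 0.016, -1.0]]
wrist_force: [3.6, -24.5, -1.7]
opening: -0.003
grip_force: 12.6
```

Force rose to 24 N with no movement, so the jaw is snug. I'll back off, rise and go above the cap with the gripper open.

Call:
move_arm:
  steps:
    - [[1,0,0.07,0,0,0,0],[1,0,0.07,0,0,0,0],[1,0,0.07,-0.3,0,0,0],[0,0,0.07,-0.6,0,0,0],[-1,0,0.07,-0.8,0,0,0],[-1,0,0.07,-0.8,0,0,0],[-1,0,0.07,-0.8,0,0,0]]

```text
clock: 13.17
ee_pos: [0.568, -0.1674, 0.1868]
tool_rot: [[0.991, 0.134, 0.014], [0.134, -0.991, -0.004], [0.013, 0.006, -1.0]]
wrist_force: [1.1, -0.6, 1.4]
opening: 0.562
grip_force: 0.0
```

Call:
move_arm:
  steps:
    - [[-1,-0.03,-0.61,0,0,0,0],[-1,-0.03,-0.61,0,0,0,0],[-1,-0.03,-0.61,0,0,0,0],[-1,-0.03,-0.61,0,0,0,0],[-1,-0.03,-0.61,0,0,0,0]]

```text
clock: 13.58
ee_pos: [0.5406, -0.0439, 0.1762]
tool_rot: [[0.991, 0.137, -0.001], [0.137, -0.991, 0.001], [-0.001, -0.001, -1.0]]
wrist_force: [0.8, -0.1, -0.5]
opening: 0.997
grip_force: 0.0
```

```bash
python3 j.py;python3 - <<'E'
from m import *
s=status.observe();t=R.T@(s['ee_pos'][:2]-O)
for n in('scene','wrist'):
    p,d,K,T,C,L=look(n)
    r=red(p)
    g=(abs(L[...,0]-t[0])<.03)&(abs(L[...,1]-t[1])<.07)&(L[...,2]>.135)&(L[...,2]<.26)&(d>0)
    for sg in(1,-1):
        Q=L[g&(sg*(L[...,1]-t[1])>0)];Q=Q[np.argsort(Q[:,2])];print(n,len(Q));print(np.round(Q[:40:5],3).tolist())
    G=L[(L[...,2]>.112)&(L[...,2]<.128)&(abs(L[...,0])<.05)&(abs(L[...,1])<.05)]
    if len(G)>10:print('cap',len(G),G.min(0),G.max(0),cv2.minEnclosingCircle(G[:,:2].astype(np.float32)))
    if n=='wrist':cv2.imwrite('pics/w5.png',p[:,:,::-1])
E
```

```text
t 13.5833 tcp [ 0.5406 -0.0439  0.1762] yaw 7.859728239920086 clamp xy [-0.00826544  0.00621635] F [ 0.8 -0.1 -0.5] open 0.9970766259647721 grip 0.0 q [-0.22 -0.12  1.84  0.    1.42  1.21]
[[0.991, 0.137, -0.001], [0.137, -0.991, 0.001], [-0.001, -0.001, -1.0]]
top none
top 32 [-0.0294 -0.0483  0.0641] [ 0.0115 -0.0412  0.0738]
top 17 [-0.0016  0.0384  0.0646] [0.0112 0.0511 0.0702]
scene 27 [-0.0218 -0.097   0.0657] [ 0.0209 -0.0881  0.0736]
scene 10 [ 0.0067 -0.0481  0.0648] [ 0.0267 -0.0374  0.07  ]
scene 64 [-0.0352  0.0382  0.0643] [0.0309 0.0525 0.0732]
scene 71
[[-0.001, 0.053, 0.209], [-0.002, 0.055, 0.218], [-0.003, 0.055, 0.223], [0.003, 0.051, 0.227], [0.001, 0.05, 0.229], [0.002, 0.047, 0.234], [0.001, 0.05, 0.238], [0.003, 0.048, 0.245]]
scene 74
[[0.001, -0.045, 0.21], [-0.018, -0.039, 0.215], [0.001, -0.038, 0.217], [-0.005, -0.05, 0.22], [-0.001, -0.045, 0.222], [-0.002, -0.052, 0.227], [-0.004, -0.039, 0.231], [-0.012, -0.039, 0.235]]
cap 208 [-0.03685985 -0.02666321  0.11203695] [0.0204467  0.0284863  0.12640223] ((-0.007692585699260235, 0.0008563149021938443), 0.029267434030771255)
wrist 4638
[[-0.008, 0.046, 0.207], [0.001, 0.046, 0.208], [-0.009, 0.046, 0.209], [-0.008, 0.046, 0.209], [-0.005, 0.046, 0.209], [0.0, 0.046, 0.209], [-0.015, 0.046, 0.209], [-0.004, 0.046, 0.21]]
wrist 4703
[[-0.01, -0.04, 0.207], [-0.002, -0.039, 0.208], [-0.004, -0.039, 0.208], [-0.007, -0.039, 0.209], [0.001, -0.039, 0.209], [-0.012, -0.039, 0.209], [-0.001, -0.039, 0.209], [-0.005, -0.039, 0.21]]
cap 3939 [-0.03468612 -0.02728915  0.11202412] [0.0218104  0.0286079  0.12344933] ((-0.00642382213845849, 0.0007524334359914064), 0.02850767970085144)
```

View pics/w5.png

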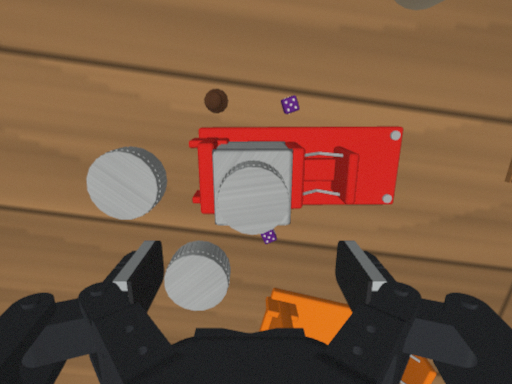

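The wrist view shows the cap at (253,197) centred between the pads (140,265) and (365,265). I'll descend with a correction of about 3 mm and then close.

Call:
move_arm:
  steps:
    - [[-1,0.01,0.018,0.1,0,0,0],[-1,0.01,0.018,0.2,0,0,0],[-1,0.01,0.018,0.3,0,0,0],[-1,0.01,0.018,0.4,0,0,0],[-1,0.01,0.018,0.48,0,0,0],[-1,0.01,0.018,0.5,0,0,0],[-1,0.01,0.018,0.5,0,0,0],[-1,0.01,0.018,0.5,0,0,0]]

```text
clock: 14.45
ee_pos: [0.5446, -0.0506, 0.0776]
tool_rot: [[0.991, 0.132, 0.001], [0.132, -0.991, -0.0], [0.0, 0.0, -1.0]]
wrist_force: [0.3, -1.2, 0.5]
opening: 0.998
grip_force: 0.0
```

```bash
python3 - <<'E'
from m import *
s=st()
for n in('scene','wrist'):
    p,d,K,T,C,L=look(n)
    g=(abs(L[...,0]+.006)<.02)&(L[...,2]>.09)&(L[...,2]<.16)&(d>0)&(abs(L[...,1])>.032)&(abs(L[...,1])<.07)
    for sg in(1,-1):
        Q=L[g&(sg*L[...,1]>0)];Q=Q[np.argsort(Q[:,2])];print(n,len(Q),np.round(Q[:40:5],3).tolist())
E
```

```text
t 14.45 tcp [ 0.5446 -0.0506  0.0776] yaw 7.578329919972781 clamp xy [-0.00519044 -0.00088973] F [ 0.3 -1.2  0.5] open 0.998437909563932 grip 0.0 q [-0.23 -0.01  1.91  0.    1.24  1.21]
[[0.991, 0.132, 0.001], [0.132, -0.991, -0.0], [0.0, 0.0, -1.0]]
scene 54 [[-0.001, 0.049, 0.115], [0.004, 0.047, 0.12], [-0.002, 0.055, 0.127], [-0.013, 0.055, 0.129], [0.0, 0.053, 0.134], [-0.0, 0.053, 0.139], [0.004, 0.048, 0.148], [0.006, 0.045, 0.154]]
scene 56 [[0.001, -0.045, 0.108], [0.004, -0.043, 0.117], [0.001, -0.055, 0.12], [-0.008, -0.044, 0.125], [0.003, -0.043, 0.128], [-0.006, -0.043, 0.133], [0.005, -0.049, 0.137], [0.006, -0.048, 0.144]]
wrist 3776 [[0.001, 0.043, 0.11], [0.003, 0.043, 0.11], [-0.002, 0.043, 0.11], [-0.005, 0.042, 0.111], [0.004, 0.042, 0.111], [-0.012, 0.043, 0.111], [0.002, 0.043, 0.111], [0.004, 0.042, 0.112]]
wrist 3795 [[-0.006, -0.043, 0.109], [-0.005, -0.043, 0.11], [-0.007, -0.043, 0.11], [0.0, -0.043, 0.111], [0.001, -0.043, 0.111], [-0.004, -0.043, 0.111], [-0.002, -0.043, 0.111], [-0.012, -0.043, 0.112]]
```

Call:
move_arm:
  steps:
    - [[-1,-0.005,-0.005,0.015,0,0,0],[0,-0.005,-0.005,0.015,0,0,0],[1,-0.005,-0.005,0.015,0,0,0],[1,-0.005,-0.005,0.015,0,0,0],[1,-0.005,-0.005,0.015,0,0,0],[1,-0.005,-0.005,0.015,0,0,0],[1,-0.005,-0.005,0.015,0,0,0]]

```text
clock: 15.13
ee_pos: [0.5433, -0.0493, 0.0749]
tool_rot: [[0.991, 0.133, 0.001], [0.133, -0.991, -0.001], [0.001, 0.001, -1.0]]
wrist_force: [-1.4, -0.9, 6.1]
opening: 0.643
grip_force: 63.5
```

```bash
cat > c.py <<'E'
from m import *
s=st()
for n in('scene','wrist'):
    p,d,K,T,C,L=look(n)
    g=(abs(L[...,0]+.006)<.02)&(L[...,2]>.09)&(L[...,2]<.16)&(d>0)&(abs(L[...,1])>.029)&(abs(L[...,1])<.06)
    for sg in(1,-1):
        Q=L[g&(sg*L[...,1]>0)];Q=Q[np.argsort(Q[:,2])];print(n,len(Q),np.round(Q[:30:5],3).tolist())
    b=(abs(L[...,0])<.06)&(abs(L[...,1])<.06)&~red(p)
    for z0,z1,nm in((.082,.091,'tintop'),(.11,.128,'cap')):
        G=L[b&(L[...,2]>z0)&(L[...,2]<z1)]
        if len(G)>5:print(n,nm,len(G),np.round(G.min(0),4),np.round(G.max(0),4),cv2.minAreaRect(G[:,:2].astype(np.float32)))
E
python3 c.py
```

```text
t 15.1333 tcp [ 0.5433 -0.0493  0.0749] yaw 7.647932717864765 clamp xy [-0.00624999  0.00051521] F [-1.4 -0.9  6.1] open 0.6433934578470359 grip 63.452473897486925 q [-0.23 -0.01  1.92 -0.    1.23  1.21]
[[0.991, 0.133, 0.001], [0.133, -0.991, -0.001], [0.001, 0.001, -1.0]]
scene 84 [[0.008, 0.031, 0.091], [-0.004, 0.038, 0.106], [0.004, 0.034, 0.114], [-0.0, 0.032, 0.118], [-0.004, 0.041, 0.123], [0.003, 0.03, 0.128]]
scene 66 [[0.003, -0.03, 0.101], [0.002, -0.033, 0.114], [-0.0, -0.037, 0.125], [0.006, -0.034, 0.14], [0.004, -0.056, 0.144], [0.003, -0.035, 0.147]]
scene tintop 122 [-0.0353 -0.033   0.082 ] [0.0283 0.0366 0.0908] ((-0.002845708280801773, 0.0022602155804634094), (0.06262022256851196, 0.07063434273004532), 1.8909010887145996)
scene cap 208 [-0.0303 -0.0389  0.1107] [0.0207 0.042  0.1278] ((-0.0020563164725899696, 0.0013046115636825562), (0.0753573626279831, 0.04697024077177048), 70.00830078125)
wrist 6174 [[0.005, 0.034, 0.1], [0.005, 0.033, 0.101], [0.005, 0.031, 0.102], [0.005, 0.033, 0.102], [0.005, 0.035, 0.103], [0.006, 0.031, 0.103]]
wrist 5844 [[0.005, -0.033, 0.1], [0.006, -0.029, 0.102], [0.005, -0.032, 0.102], [0.006, -0.03, 0.103], [0.005, -0.03, 0.104], [0.005, -0.029, 0.104]]
wrist tintop 4151 [-0.0015 -0.0336  0.082 ] [0.029  0.0364 0.0895] ((0.013867235742509365, 0.001337483525276184), (0.07003754377365112, 0.030409157276153564), 89.6872787475586)
wrist cap 13131 [-0.035  -0.0399  0.11  ] [0.0225 0.0425 0.128 ] ((-0.0017926469445228577, 0.0033111050724983215), (0.06481019407510757, 0.05980752408504486), 51.22724533081055)
```

Call:
move_arm:
  steps:
    - [[1,0,0,0,0,0,-0.05],[1,0,0,0,0,0,-0.1],[1,0,0,0,0,0,-0.15],[1,0,0,0,0,0,-0.2],[1,0,0,0,0,0,-0.25],[1,0,0,0,0,0,-0.3],[1,0,0,0,0,0,-0.35],[1,0,0,0,0,0,-0.37]]

```text
clock: 15.9
ee_pos: [0.5439, -0.0488, 0.075]
tool_rot: [[0.754, 0.657, 0.002], [0.657, -0.754, 0.0], [0.002, 0.001, -1.0]]
wrist_force: [-0.7, 1.2, 5.7]
opening: 0.643
grip_force: 63.4
```

```bash
python3 c.py; python3 j.py|tail -3
```

```text
t 15.9 tcp [ 0.5439 -0.0488  0.075 ] yaw 41.098231350224275 clamp xy [-0.00563026  0.00093561] F [-0.7  1.2  5.7] open 0.6429279193701725 grip 63.431602120399475 q [-0.23 -0.01  1.92  0.    1.23  0.63]
[[0.754, 0.657, 0.002], [0.657, -0.754, 0.0], [0.002, 0.001, -1.0]]
scene 51 [[-0.003, 0.031, 0.093], [-0.024, 0.037, 0.107], [0.001, 0.029, 0.114], [-0.017, 0.033, 0.119], [-0.022, 0.035, 0.125], [-0.016, 0.03, 0.136]]
scene 13 [[0.009, -0.029, 0.146], [0.012, -0.041, 0.15], [0.009, -0.032, 0.154]]
scene tintop 134 [-0.0407 -0.033   0.0821] [0.0282 0.0372 0.0909] ((-0.00621270015835762, 0.001984715461730957), (0.0687447190284729, 0.070265993475914), 0.17706766724586487)
scene cap 233 [-0.0346 -0.0294  0.11  ] [0.0227 0.0373 0.1272] ((-0.0014249291270971298, 0.003105510026216507), (0.051375843584537506, 0.06535699218511581), 72.3550796508789)
wrist 3953 [[-0.008, 0.029, 0.097], [-0.003, 0.029, 0.1], [-0.014, 0.035, 0.101], [-0.014, 0.035, 0.101], [-0.005, 0.029, 0.102], [-0.012, 0.033, 0.102]]
wrist 240 [[0.011, -0.046, 0.147], [0.011, -0.045, 0.148], [0.012, -0.045, 0.148], [0.012, -0.036, 0.149], [0.012, -0.035, 0.149], [0.012, -0.036, 0.149]]
wrist tintop 3865 [-0.0308 -0.0327  0.0821] [0.0288 0.0366 0.0896] ((-0.0005051027983427048, 0.0017672926187515259), (0.05900423228740692, 0.0697675421833992), 1.2623414993286133)
wrist cap 13138 [-0.0335 -0.0294  0.11  ] [0.0238 0.0395 0.128 ] ((-0.0006727054715156555, 0.0013820119202136993), (0.05933113768696785, 0.06533439457416534), 71.3106460571289)
scene 31 [-0.0192 -0.0966  0.0652] [ 0.0219 -0.0882  0.0766]
scene 11 [-0.0006 -0.0485  0.0646] [ 0.0274 -0.0408  0.0711]
scene 62 [-0.0327  0.0391  0.0644] [0.0334 0.053  0.0756]
```

Tin and jaw are holding, so I'll finish the twist.

Call:
move_arm:
  steps:
    - [[1,0,0,0,0,0,-0.05],[1,0,0,0,0,0,-0.1],[1,0,0,0,0,0,-0.15],[1,0,0,0,0,0,-0.2],[1,0,0,0,0,0,-0.25],[1,0,0,0,0,0,-0.3],[1,0,0,0,0,0,-0.35],[1,0,0,0,0,0,-0.37]]

```text
clock: 16.77
ee_pos: [0.5443, -0.0489, 0.0757]
tool_rot: [[0.27, 0.963, 0.003], [0.963, -0.27, 0.0], [0.001, 0.003, -1.0]]
wrist_force: [-0.7, 0.9, 6.3]
opening: 0.64
grip_force: 63.7
```

```bash
python3 c.py; python3 j.py|tail -3
```

```text
t 16.7667 tcp [ 0.5443 -0.0489  0.0757] yaw 74.35414428627824 clamp xy [-0.00523793  0.00081311] F [-0.7  0.9  6.3] open 0.6395952014075924 grip 63.71958190575242 q [-0.23 -0.01  1.92  0.    1.23  0.05]
[[0.27, 0.963, 0.003], [0.963, -0.27, 0.0], [0.001, 0.003, -1.0]]
scene 3 [[0.003, 0.033, 0.09]]
scene 0 []
scene tintop 125 [-0.0423 -0.0307  0.082 ] [0.0292 0.0368 0.0909] ((-0.006126292049884796, 0.0025034770369529724), (0.07130713760852814, 0.0674641877412796), 1.0684351921081543)
scene cap 173 [-0.0355 -0.0235  0.1103] [0.0345 0.0275 0.1269] ((-0.0012230593711137772, 0.002510594204068184), (0.06741134077310562, 0.05194847658276558), 7.609560489654541)
wrist 10 [[-0.006, 0.029, 0.101], [-0.006, 0.029, 0.107]]
wrist 0 []
wrist tintop 4115 [-0.042  -0.0094  0.082 ] [0.0286 0.0367 0.0896] ((-0.006724696606397629, 0.013914208859205246), (0.04606511816382408, 0.07074982672929764), 89.4820785522461)
wrist cap 13149 [-0.0399 -0.0278  0.11  ] [0.0361 0.0291 0.128 ] ((-0.0011440720409154892, 0.0038489699363708496), (0.06459540128707886, 0.060215286910533905), 16.401798248291016)
scene 26 [-0.0218 -0.0973  0.0646] [ 0.0244 -0.0884  0.0747]
scene 9 [ 0.0026 -0.0486  0.0642] [ 0.0257 -0.0412  0.0696]
scene 57 [-0.0328  0.0389  0.0642] [0.0279 0.0522 0.0721]
```

Call:
move_arm:
  steps:
    - [[1,0,0,-0.01,0,0,0],[1,0,0,-0.02,0,0,0],[1,0,0,-0.02,0,0,0],[1,0,0,-0.02,0,0,0]]

```text
clock: 17.3
ee_pos: [0.5428, -0.0489, 0.0776]
tool_rot: [[0.272, 0.962, -0.0], [0.962, -0.272, 0.0], [0.0, -0.0, -1.0]]
wrist_force: [0.3, 0.6, 2.7]
opening: 0.642
grip_force: 63.4
```

Call:
move_arm:
  steps:
    - [[1,0,0,-0.01,0,0,0],[1,0,0,-0.02,0,0,0],[1,0,0,-0.025,0,0,0],[1,0,0,-0.025,0,0,0]]

```text
clock: 17.63
ee_pos: [0.5429, -0.049, 0.083]
tool_rot: [[0.272, 0.962, -0.0], [0.962, -0.272, 0.0], [0.0, -0.0, -1.0]]
wrist_force: [-0.7, -0.8, -0.8]
opening: 0.646
grip_force: 63.3
```

```bash
python3 c.py
```

```text
t 17.6333 tcp [ 0.5429 -0.049   0.083 ] yaw 74.23233548303249 clamp xy [-0.00660498  0.00082027] F [-0.7 -0.8 -0.8] open 0.6455936725288158 grip 63.256836980581284 q [-0.23 -0.02  1.91  0.    1.25  0.05]
[[0.272, 0.962, -0.0], [0.962, -0.272, 0.0], [0.0, -0.0, -1.0]]
scene 6 [[0.013, 0.03, 0.091], [-0.009, 0.029, 0.123]]
scene 0 []
scene tintop 144 [-0.0429 -0.0339  0.0821] [0.0305 0.036  0.091 ] ((-0.004421163350343704, 0.0014952607452869415), (0.06995447725057602, 0.07257029414176941), 6.52126407623291)
scene cap 100 [-0.0349 -0.0247  0.1102] [0.032  0.0293 0.128 ] ((-0.0015881787985563278, 0.0036239326000213623), (0.045767031610012054, 0.07510433346033096), 49.581729888916016)
wrist 24 [[-0.007, 0.029, 0.105], [-0.007, 0.029, 0.112], [-0.007, 0.029, 0.116], [-0.007, 0.029, 0.119], [-0.007, 0.029, 0.122]]
wrist 0 []
wrist tintop 4323 [-0.0413 -0.0128  0.082 ] [0.0284 0.0364 0.0898] ((-0.0064613185822963715, 0.011755301617085934), (0.06972672045230865, 0.04924674704670906), 0.06935480982065201)
wrist cap 3252 [-0.0412 -0.0275  0.11  ] [0.0348 0.0294 0.128 ] ((-0.003936786204576492, 0.004852753132581711), (0.06251770257949829, 0.06221095472574234), 21.264801025390625)
```

The cap is free, with only its own weight on the wrist. I'll lift 32 mm more.

Call:
move_arm:
  steps:
    - [[1,0,0,-0.04,0,0,0],[1,0,0,-0.08,0,0,0],[1,0,0,-0.12,0,0,0],[1,0,0,-0.16,0,0,0],[1,0,0,-0.16,0,0,0],[1,0,0,-0.16,0,0,0],[1,0,0,-0.16,0,0,0],[1,0,0,-0.16,0,0,0]]

```text
clock: 18.4
ee_pos: [0.5426, -0.0489, 0.1145]
tool_rot: [[0.272, 0.962, -0.001], [0.962, -0.272, 0.0], [-0.0, -0.001, -1.0]]
wrist_force: [0.8, 0.1, -1.1]
opening: 0.643
grip_force: 63.3
```

```bash
python3 j.py|sed -n '1,2p;6,8p'; python3 - <<'E'
from m import *
p,d,K,T,C,L=look('scene')
b=(abs(L[...,0])<.06)&(abs(L[...,1])<.06)&~red(p)
for z0,z1,nm in((.082,.091,'tintop'),(.15,.168,'cap'),(.105,.132,'neck')):
    G=L[b&(L[...,2]>z0)&(L[...,2]<z1)];print(nm,len(G),np.round(G.min(0),4),np.round(G.max(0),4),cv2.minAreaRect(G[:,:2].astype(np.float32)))
cv2.imwrite('pics/end.png',cv2.resize(p[130:240,180:300,::-1],(600,550),interpolation=cv2.INTER_CUBIC))
E
```

```text
t 18.4 tcp [ 0.5426 -0.0489  0.1145] yaw 74.23930552770621 clamp xy [-0.00695622  0.00097108] F [ 0.8  0.1 -1.1] open 0.6431941746310194 grip 63.25846133753657 q [-0.23 -0.05  1.89 -0.    1.31  0.05]
[[0.272, 0.962, -0.001], [0.962, -0.272, 0.0], [-0.0, -0.001, -1.0]]
scene 30 [-0.0176 -0.0965  0.0641] [ 0.0209 -0.0884  0.0739]
scene 7 [ 0.0058 -0.0483  0.0656] [ 0.0263 -0.0372  0.0707]
scene 57 [-0.0307  0.0393  0.0642] [0.0317 0.0523 0.0738]
tintop 196 [-0.0438 -0.0346  0.0821] [0.0288 0.0361 0.0908] ((-0.006978500634431839, 0.0009262077510356903), (0.07080134749412537, 0.07119332253932953), 2.6954381465911865)
cap 180 [-0.0395 -0.024   0.15  ] [0.0346 0.0282 0.1678] ((-0.0038292594254016876, 0.003194160759449005), (0.07081553339958191, 0.05240878835320473), 11.979348182678223)
neck 25 [-0.0087 -0.0114  0.106 ] [0.0107 0.0183 0.113 ] ((0.0036942409351468086, 0.005975963547825813), (0.011510019190609455, 0.032979853451251984), 25.97550392150879)
```

View pics/end.png

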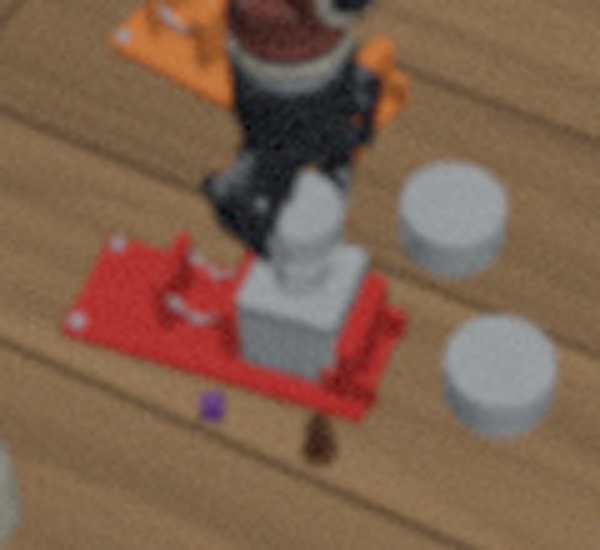

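The end view shows the cap gripped at (308,215) above the bare neck at (300,268). The tin is square in the closed clamp and the bystanders in view are in place. I'm handing it in.

```bash
python3 -c "
from rig import order
print(order.hand_in())"
```

```text
the job is handed in; nothing more can be done
None
```

The job is handed in, though no verdict came back: the jaw is home and the cap was twisted about 67° anticlockwise until free, and it is held level and centred with its rim about 13 mm above the mouth point.

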